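# Weigh out chocolate bars to the portion mark

### The job

Make up a portion of chocolate on the counter scale: slide the case's clear lid open and lay bars from the case gently in the scale's pan, large or small as needed, until the dial's pointer rests between the two teeth of the portion marker. Then slide the lid fully shut again; the bars that are not needed stay in the case, and the marker and the ribbon spool stay as they are.

Things in the scene. Friction and masses are not known exactly. Their poses are not given: they have to be found in the camera images.
- case: Low fixed oak case, 342 (its x) x 216 (y) x 57 mm high. Origin under its middle; x points from the front bay to the rear bay, divided at x = 0. The front bay (x -163 to -3, y -100 to 100, floor 6 mm above the counter, walls 46 mm high with aluminium channels on both sides up to 57 mm, overhanging it by 2 mm) holds the four bars; the rear one holds pralines under a fixed clear pane.
- case_lid (a joint): Clear lid over the front bay, in side channels, its upper face 53 mm above the counter. 0 = fully shut, grows to 0.176 m as it slides along the case's +x over the rear pane; then the front bay is open. Friction about 1 N. It stays where it is left.
- lid_handle (a point): Centre of the brass bar handle on the lid: bar 13 mm thick (case x) x 70 mm long (case y) x 16 mm high, its top 8 mm above this point, on two stems 50 mm apart, lid surface 20 mm below this point. Axes as the case. It moves with the lid: at case x = -56 mm when shut, +120 mm when open.
- case_bay (a point): Middle of the floor of the case's front bay; axes as the case.
- large_bar_1_center (a point): Centre of a large dark chocolate bar, 82 mm long (its x) x 34 mm wide (its y) x 28 mm high, four segments; weighs 90 to 110 g. It lies flat (z up) in the front bay, long side roughly along the case's y, about 25 mm free on both sides of it for fingers; the four bars swap places from run to run.
- large_bar_2_center (a point): Centre of a large dark chocolate bar, 82 mm long (its x) x 34 mm wide (its y) x 28 mm high, four segments; weighs 90 to 110 g. It lies flat (z up) in the front bay, long side roughly along the case's y, about 25 mm free on both sides of it for fingers; the four bars swap places from run to run.
- small_bar_1_center (a point): Centre of a small dark chocolate bar, 60 mm long (its x) x 30 mm wide (its y) x 24 mm high, three segments; weighs 45 to 55 g. It lies flat (z up) in the front bay, long side roughly along the case's y, about 25 mm free on both sides of it for fingers; the four bars swap places from run to run.
- small_bar_2_center (a point): Centre of a small dark chocolate bar, 60 mm long (its x) x 30 mm wide (its y) x 24 mm high, three segments; weighs 45 to 55 g. It lies flat (z up) in the front bay, long side roughly along the case's y, about 25 mm free on both sides of it for fingers; the four bars swap places from run to run.
- scale_pan: Open steel pan of the scale. Origin under the middle of its floor, about 150 mm above the counter when empty; the floor is 2.5 mm thick, inside 205 mm (x) x 147 mm (y), its rim 16 mm above the origin. x points from the dial to the back of the scale, z up. The pan is sprung and sinks 6 mm for each 100 g, 26 mm at most.
- scale_pointer (a joint): Black pointer of the dial on the scale's sloping front. 0 = empty, at the lower left of the dial; grows clockwise as seen from the front, 1.178 rad for each 100 g in the pan (4.71 rad = 400 g). Settles within about half a second.
- portion_marker (a joint): Dark steel portion marker at the rim of the dial, a bracket with an inward tooth at each end, set before the start to the weight wanted (145 to 250 g) and to be left there. Its value is the pointer reading at the bracket's middle; the teeth stand 0.35 rad (30 g) before and after it.
- pointer_tip (a point): Tip of the pointer, 60 mm from the dial's axis.
- marker_mid (a point): Point of the marker midway between its teeth, 60 mm from the dial's axis. Pointer exactly in the middle: on pointer_tip; pointer at a tooth: 21 mm.
- ribbon_spool: Bystander: spool of ribbon between card discs, 60 mm across, 20 mm high, lying flat behind the gap between the case and the scale. Origin at the centre of its underside. Not to be disturbed.

How it is judged:
On the way, in this order (a step that is already met when the one before it is completed fails the run):
1. the lid is slid open (at least 145 mm) (value of joint case_lid above 0.145 m), for 0.1 s.
2. the pointer rests between the marker's teeth with nothing but bars in the pan and no hand on it (distance between pointer_tip and marker_mid below 0.021 m and contact force between the fingers and anything else below 0.2 N and velocity of joint scale_pointer between -0.3 and 0.3 rad/s), for 0.3 s.
3. the lid is slid shut again (value of joint case_lid below 0.005 m), for 0.2 s.
At the end, for the whole second after the job is handed in: The pointer rests between the marker's teeth (its tip within 21 mm of the middle of the marker, that is within 30 g of the weight wanted), each bar lies either in the scale's pan or in the case's front bay, and the lid is shut to within 5 mm (distance between pointer_tip and marker_mid below 0.021 m and value of joint case_lid below 0.005 m and velocity of joint scale_pointer between -0.3 and 0.3 rad/s and ((x of large_bar_1_center in the frame of scale_pan between -0.105 and 0.105 m and y of large_bar_1_center in the frame of scale_pan between -0.076 and 0.076 m and z of large_bar_1_center in the frame of scale_pan between 0.008 and 0.06 m) or (x of large_bar_1_center in the frame of case_bay between -0.08 and 0.08 m and y of large_bar_1_center in the frame of case_bay between -0.1 and 0.1 m and z of large_bar_1_center in the frame of case_bay between 0.006 and 0.036 m)) and ((x of large_bar_2_center in the frame of scale_pan between -0.105 and 0.105 m and y of large_bar_2_center in the frame of scale_pan between -0.076 and 0.076 m and z of large_bar_2_center in the frame of scale_pan between 0.008 and 0.06 m) or (x of large_bar_2_center in the frame of case_bay between -0.08 and 0.08 m and y of large_bar_2_center in the frame of case_bay between -0.1 and 0.1 m and z of large_bar_2_center in the frame of case_bay between 0.006 and 0.036 m)) and ((x of small_bar_1_center in the frame of scale_pan between -0.105 and 0.105 m and y of small_bar_1_center in the frame of scale_pan between -0.076 and 0.076 m and z of small_bar_1_center in the frame of scale_pan between 0.008 and 0.06 m) or (x of small_bar_1_center in the frame of case_bay between -0.08 and 0.08 m and y of small_bar_1_center in the frame of case_bay between -0.1 and 0.1 m and z of small_bar_1_center in the frame of case_bay between 0.006 and 0.036 m)) and ((x of small_bar_2_center in the frame of scale_pan between -0.105 and 0.105 m and y of small_bar_2_center in the frame of scale_pan between -0.076 and 0.076 m and z of small_bar_2_center in the frame of scale_pan between 0.008 and 0.06 m) or (x of small_bar_2_center in the frame of case_bay between -0.08 and 0.08 m and y of small_bar_2_center in the frame of case_bay between -0.1 and 0.1 m and z of small_bar_2_center in the frame of case_bay between 0.006 and 0.036 m))); the robot touches nothing.
It fails at once if a bar is dropped or pushed hard into the pan (over 15 N) (contact force between scale_pan and anything else above 15 N).
It fails at once if the portion marker is turned (distance of marker_mid from where it was at the start of the episode above 0.006 m).
It fails at once if the ribbon spool is pushed away by more than 25 mm (distance of ribbon_spool from where it was at the start of the episode above 0.025 m).
It also fails if it takes over 70 s, if anything falls off the work surface, if the arm or the gripper's body presses on something with over 40 N, if the wrist force passes 120 N, or if a joint passes its speed limit or range.

### The arm

A 7-joint arm with a two-finger parallel gripper is mounted at the origin on a cart in front of the work surface, level with it; the furniture and walls round the work are solid. World frame = base frame: x ahead of the robot, y to its left, z up, the work surface at z = 0. Lengths are in m, angles in rad, forces in N, time in s.
With the tool pointing down it reaches from about 0.425 to 0.875 m from the base axis. Payload 4.7 kg.
Tool frame: the origin (TCP) lies midway between the tips of the shut fingers; the grasp point (between the pads) lies ctrl.grasp_offset behind it (ctrl.grasp_offset is the distance from the TCP to the grasp point, in m); z points along the fingers, y is the line along which they close (so a half turn about z gives the same grasp; the last joint's range is limited). The gripper opens to 87 mm and grips with 3 to 60 N. Pads are 19 mm wide; open, the fingers measure 117 mm over their backs; the gripper's body (75 mm by 190 mm) begins 51 mm behind the grasp point.
Start: joints at [1.236, 0.321, -0.07, 1.45, 0.023, 1.371, -0.057], TCP at [0.222, -0.611, 0.223] pointing down, gripper open.
Joint ranges: [-2.86, 2.86], [-0.3, 2.09], [-1.38, 1.24], [0.06, 2.45], [-1.56, 4.7], [0.09, 2.05], [-2.69, 2.69]. Speed limits (rad/s): [2.57, 2.57, 3.14, 3.14, 3.14, 3.14, 3.14].

### API

Orientations are given as a rotation vector (axis times angle).
In Python, from bench import ctrl gives the robot as it stands. The module is installed in compiled form; this text tells all that it offers.
- The arm moves only by the tool jog_arm, never from a script. Its argument "moves" is one flat list of numbers, 7 for each row, row after row: the shift along the tool's x, y, z in units of 30 cm (1.0 is 30 cm), then the turn, a rotation vector about the tool's x, y, z in units of 60 degrees (1.0 is 60 degrees), then the gripper's target within -1 to 1 (fully open at 1, half-way at 0, shut at -1). In form: [x, y, z, wx, wy, wz, fingers, x, y, z, wx, wy, wz, fingers, ...]. A call has exactly 8 rows; each row is the pose to reach, as a shift and turn from the pose commanded when the call began, along the tool's axes at that moment; what a row does not reach only later rows make up. A row lasts 1/8 s, in which the tool goes at most 62.5 mm and 10.7 degrees, less where a joint would pass 70% of its speed; a pose out of reach is approached as far as the arm can. A call with a number of a shift or a turn outside -1 to 1 is refused whole. A call with a gripper value outside its range is refused whole. The fingers move at their own pace and stop on an object; "newtons" is the grip in N (left out, the last holds). Time passes only in rows, so rows that repeat a pose let the fingers close, or fill a call up. It gives the time, the measured TCP pose, the force, the opening and the grip force at its end, in the units of the state.
- ctrl.get_state(): the state, without advancing time (a new reading comes with each control period).
- ctrl.get_image(name): name is "side" or "top"; returns a dict with "pixels" (384x512x3 uint8, red, green, blue), "fx", "fy", "cx", "cy" (pixels), "xyz" and "rotation" of the camera in the world. Camera axes: x right, y up, looking along -z (the intrinsics and any distortion apply to the point x, -y, -z); pixel columns grow to the right and rows downward; lengths in m; the calibration is good to about 2 mm. A picture is of the moment at which its call begins. There is no depth.
- ctrl.close_job(): hands the job in; it is judged then, once.
The state is a dict: "time": time; "joint_positions": joint angles; "qd": joint speeds; "joint_torque": joint torques, N m; "position": TCP position; "tool_rot": TCP orientation; "ft_force": force on the tool from outside, world axes, zero at the start; "torque": the same for the moment, N m; "grip_width": opening from 0.0 (shut) to 1.0 (fully open); "grip_force": force on a finger pad.
Only numpy, scipy, OpenCV 4.12 (cv2) and the standard library are available. Lean on these libraries where they do the work, as an engineer would, in place of code of your own. Each camera call takes 0.05 s, during which the arm holds its last target. There are 200 camera calls.

## Working session

There is one attempt and no reset: what is moved stays moved. The work goes in short steps, Python scripts to look and compute and a tool call to move; the robot and the scene stay as the last step left them, time stands still between calls to the robot, and variables do not carry over. Pictures are saved under pics/ and viewed, at most 10 in all, crops included, and the job is handed in when it is done.

Besides the shell and the picture viewer there is one more tool, called after "Request:" as name(argument=value, ...) on one line, values as JSON. jog_arm: Moves the arm, as the interface text tells. Its arguments: {"type":"object","properties":{"moves":{"type":"array"},"newtons":{"type":"number"}},"required":["moves"]}

```bash
mkdir -p pics; python3 - <<'E'
from bench import ctrl
import cv2,numpy as np
s=ctrl.get_state();print(s,ctrl.grasp_offset)
for n in("side","top"):
    d=ctrl.get_image(n);cv2.imwrite(f"pics/{n}0.png",d["pixels"][:,:,::-1])
    print(n,d["fx"],d["fy"],d["cx"],d["cy"],d["xyz"],d["rotation"],[k for k in d])
E
```

```text
{'time': 0.0, 'joint_positions': array([ 1.23612029,  0.32184767, -0.0700841 ,  1.45169082,  0.02263642,
        1.37079559, -0.05693668]), 'qd': array([-0.00131379,  0.00129239,  0.00229373, -0.00010243,  0.00179235,
       -0.00094302, -0.00050404]), 'joint_torque': array([-1.06649820e-04, -4.91288853e+01, -4.03957246e-01, -3.12527061e+01,
       -6.38999976e-02,  4.36241738e-02,  1.89007865e-04]), 'position': array([ 0.22188408, -0.61035852,  0.22143756]), 'tool_rot': array([-3.09207539e+00, -5.44755782e-01,  7.39504250e-04]), 'ft_force': array([-0.98589799,  0.47093999,  0.09611557]), 'torque': array([ 0.00741736, -0.03809841, -0.03245741]), 'grip_force': 0.0, 'grip_width': 0.9977238762648674} 0.0187
side 450.39867841151374 450.39867841151374 254.37672557023495 191.42861061195396 [0.48497028 1.14988627 0.59263512] [0.05993946 1.6408564  2.65081643] ['pixels', 'fx', 'fy', 'cx', 'cy', 'xyz', 'rotation']
top 367.82787362015483 367.82787362015483 254.12679428589158 195.36000867069924 [0.38139382 0.17957199 0.94884297] [ 0.10205018 -0.03898672 -1.55512452] ['pixels', 'fx', 'fy', 'cx', 'cy', 'xyz', 'rotation']
```

View pics/top0.png

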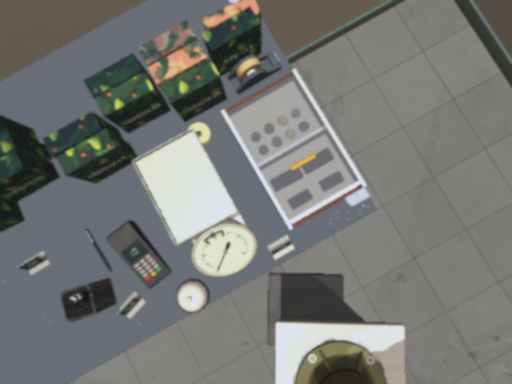

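View pics/side0.png

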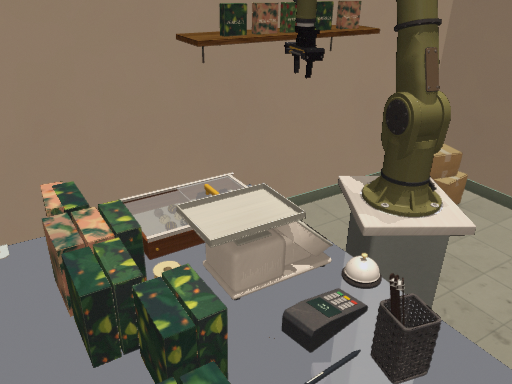

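The top view shows the case (corners about (224,110), (295,72), (365,187), (290,225)), with the orange handle at (303,161). The pan is at (185,187), the dial at (224,248) and the spool at (200,132). In the side view the scale is in front of the case and the boxes stand at the left.

```bash
cat > h.py <<'E'
from bench import ctrl
import cv2,numpy as np
from scipy.spatial.transform import Rotation as R
def img(n):
    d=ctrl.get_image(n);d["R"]=R.from_rotvec(d["rotation"]).as_matrix();d["b"]=np.ascontiguousarray(d["pixels"][:,:,::-1]);return d
def ray(d,p):
    return d["R"]@np.array([(p[0]-d["cx"])/d["fx"],-(p[1]-d["cy"])/d["fy"],-1])
def onz(d,p,z):
    r=ray(d,p);o=np.array(d["xyz"]);return o+r*(z-o[2])/r[2]
def proj(d,P):
    c=d["R"].T@(np.array(P)-d["xyz"]);return np.array([d["cx"]+d["fx"]*c[0]/-c[2],d["cy"]-d["fy"]*c[1]/-c[2]])
def jog(P,yaw_y=None):
    "shift in tool axes (units 30cm) to world TCP P; turn about tool z (units 60deg) to bring tool y to world angle yaw_y"
    s=ctrl.get_state();Rm=R.from_rotvec(s["tool_rot"]).as_matrix()
    sh=Rm.T@(np.array(P)-s["position"])/0.3
    a=None
    if yaw_y is not None:
        d=Rm.T@np.array([np.cos(yaw_y),np.sin(yaw_y),0]);a=np.arctan2(-d[0],d[1]);a=(a+np.pi/2)%np.pi-np.pi/2;a/=np.pi/3
    return sh.round(3),a
E
python3 - <<'E'
from h import *
d=img("top");b=d["b"]
cv2.imwrite("pics/case.png",cv2.resize(b[65:235,215:375],None,fx=3.5,fy=3.5,interpolation=cv2.INTER_CUBIC))
cv2.imwrite("pics/dial.png",cv2.resize(b[205:290,180:270],None,fx=7,fy=7,interpolation=cv2.INTER_CUBIC)[:600])
hsv=cv2.cvtColor(b,cv2.COLOR_BGR2HSV)
m=cv2.inRange(hsv[140:180,280:330],(8,150,120),(28,255,255))
c=max(cv2.findContours(m,0,2)[0],key=cv2.contourArea);r=cv2.minAreaRect(c);q=cv2.boxPoints(r)+[280,140]
print("handle",r,onz(d,np.array(r[0])+[280,140],.079))
print([onz(d,p,.081)[:2].round(3) for p in q])
for n,p in dict(fl=(290,225),fr=(365,187),rl=(224,110),rr=(295,72)).items(): print(n,onz(d,p,.057))
print("base",proj(d,[0,0,0]),proj(d,[0.4,0,0]))
E
```

```text
handle ((22.3367919921875, 22.22020721435547), (3.311152219772339, 26.417234420776367), 59.74356460571289) [0.54038911 0.10153014 0.079     ]
[array([0.527, 0.131]), array([0.56 , 0.077]), array([0.553, 0.073]), array([0.52 , 0.127])]
fl [0.39101323 0.12848824 0.057     ]
fr [ 0.48522955 -0.0512082   0.057     ]
rl [0.67468202 0.2948645  0.057     ]
rr [0.77270286 0.11881335 0.057     ]
base [340.00688565 385.86041077] [339.24965282 222.48166044]
```

View pics/case.png

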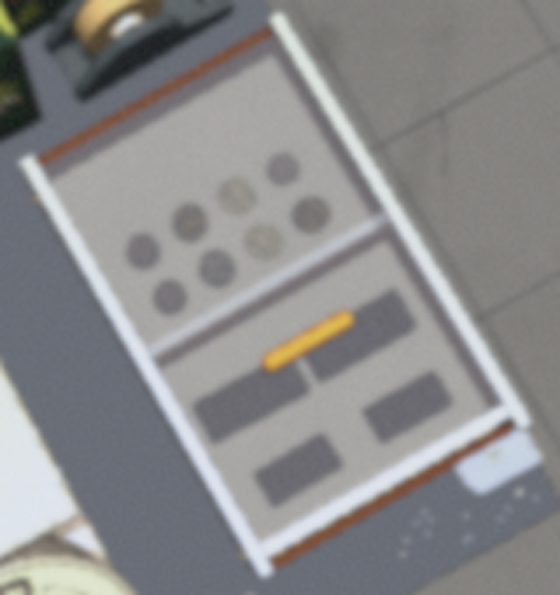

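View pics/dial.png

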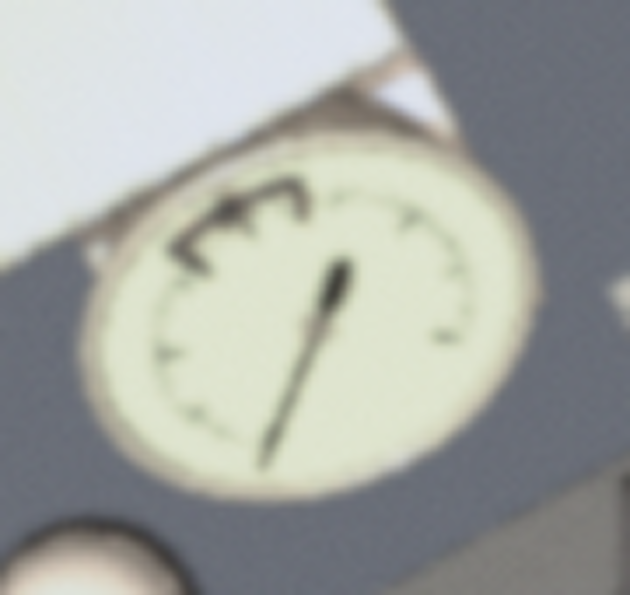

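The case crop shows both large bars in the rear row of the bay and both small bars in the front row, with the handle above the large ones. In the dial crop the pointer tip is at about (265,465). The marker teeth are at (205,270) and (305,210), and the ticks appear to run every 50 g.

```bash
python3 - <<'E'
from h import *
t={50:(195,412),100:(168,353),150:(187,282),250:(340,196),300:(409,216),350:(456,270),400:(445,336)}
th=np.array([g*.01178 for g in t]);A=np.c_[np.cos(th),np.sin(th),np.ones(len(th))]
X,res,_,_=np.linalg.lstsq(A,np.array(list(t.values()),float),rcond=None);print(X,(A@X-np.array(list(t.values()))).round(0).tolist())
for n,p in dict(tip=(265,465),t1=(207,271),t2=(305,212),b1=(176,247),b2=(295,182)).items():
    v=np.linalg.solve(X[:2].T,np.array(p)-X[2]);print(n,np.degrees(np.arctan2(v[1],v[0]))%360/270*400,np.hypot(*v))
d=img("top")
P={n:onz(d,np.array(p)/3.5+[215,65],.057)[:2] for n,p in dict(fl=(264,575),fr=(526,420),rl=(22,160),rr=(279,13)).items()}
print(P,np.linalg.norm(P['fl']-P['fr']),np.linalg.norm(P['fl']-P['rl']))
c=sum(P.values())/4;u=P['rl']+P['rr']-P['fl']-P['fr'];yaw=np.arctan2(u[1],u[0]);v=P['fl']+P['rl']-P['fr']-P['rr'];print(c,np.degrees(yaw),np.degrees(np.arctan2(v[1],v[0]))-90)
C=np.array([[np.cos(yaw),-np.sin(yaw)],[np.sin(yaw),np.cos(yaw)]])
h=onz(d,(302.34,162.22),.079)[:2];print("handle in case",C.T@(h-c))
# pan corners
pl=[(133,165),(188,128),(243,215),(178,243)]
g=cv2.cvtColor(d["b"],cv2.COLOR_BGR2HSV);m=cv2.inRange(g,(0,0,205),(180,60,255))[120:250,125:250]
cc=max(cv2.findContours(m,0,2)[0],key=cv2.contourArea);r=cv2.minAreaRect(cc);q=cv2.boxPoints(r)+[125,120];print("pan",q.tolist())
W=[onz(d,p,.166)[:2] for p in q];print(np.round(W,3).tolist(),[np.linalg.norm(W[i]-W[i-1]).round(3) for i in range(4)],np.mean(W,0))
b=cv2.imread("pics/case.png");m=cv2.inRange(cv2.cvtColor(b,cv2.COLOR_BGR2GRAY),70,122);m[:270]=0
for k in cv2.findContours(cv2.morphologyEx(m,cv2.MORPH_OPEN,np.ones((9,9))),0,2)[0]:
    r=cv2.minAreaRect(k)
    if 2000<cv2.contourArea(k)<9000:
        w=onz(d,np.array(r[0])/3.5+[215,65],.03)[:2];print("bar",r,w,C.T@(w-c))
E
```

```text
[[ -52.19844939  121.43655254]
 [-134.96928578  -16.66525416]
 [ 312.05433672  321.06169585]] [[-1.0, 1.0], [-1.0, -1.0], [3.0, -1.0], [-3.0, 3.0], [3.0, -1.0], [-3.0, -3.0], [2.0, 2.0]]
tip 525.7968674517941 1.1756214310195472
t1 160.059078910272 0.9365668997544144
t2 230.87809557203144 0.9272223846390357
b1 164.0900891867442 1.2632379786133927
b2 226.99055731490427 1.1996403234358388
{'fl': array([0.38074679, 0.12738473]), 'fr': array([ 0.49009536, -0.05194255]), 'rl': array([0.67283189, 0.30162843]), 'rr': array([0.78122074, 0.11957804])} 0.2100366217034498 0.34010965118874026
[0.58122369 0.12416216] 30.662161052873785 31.069821205352923
handle in case [-0.04667062  0.00134996]
pan [[134.9848747253418, 160.9708023071289], [195.17298889160156, 129.76215362548828], [237.52108764648438, 211.43350982666016], [177.33297729492188, 242.64215850830078]]
[[0.524, 0.473], [0.594, 0.343], [0.417, 0.247], [0.349, 0.374]] [np.float64(0.202), np.float64(0.148), np.float64(0.202), np.float64(0.144)] [0.47096401 0.35923061]
bar ((297.7940673828125, 469.3235168457031), (37.04369354248047, 79.23234558105469), 59.03623962402344) [0.4561461  0.10232833] [-0.1187251   0.04500521]
bar ((407.1543273925781, 406.49365234375), (37.26686477661133, 80.03853607177734), 61.07357406616211) [0.50213744 0.02482175] [-0.11869027 -0.04511955]
bar ((250.52064514160156, 397.68115234375), (43.413997650146484, 108.90750885009766), 61.69924545288086) [0.50728732 0.13636122] [-0.05737806  0.0481992 ]
bar ((357.01812744140625, 335.5310974121094), (43.260921478271484, 111.06755065917969), 59.74356460571289) [0.55311908 0.06042969] [-0.05667725 -0.04048934]
```

```bash
python3 - <<'E'
from h import *
D=[img("top"),img("side")];o=[]
for d,(x0,y0,x1,y1) in zip(D,[(280,140,330,180),(190,170,235,205)]):
    hsv=cv2.cvtColor(d["b"],cv2.COLOR_BGR2HSV)[y0:y1,x0:x1]
    m=cv2.inRange(hsv,(8,130,90),(30,255,255));c=max(cv2.findContours(m,0,2)[0],key=cv2.contourArea);r=cv2.minAreaRect(c);print(r);o.append(np.array(r[0])+[x0,y0])
A=[];b=[]
for d,p in zip(D,o):
    r=ray(d,p);r/=np.linalg.norm(r);M=np.eye(3)-np.outer(r,r);A.append(M);b.append(M@d["xyz"])
P=np.linalg.lstsq(np.vstack(A),np.hstack(b),rcond=None)[0];print(P,[proj(d,P)-p for d,p in zip(D,o)])
cv2.imwrite("pics/s1.png",cv2.resize(D[1]["b"][165:265,95:305],None,fx=3.6,fy=3.6,interpolation=cv2.INTER_CUBIC))
y=np.radians(30.8);C=np.array([[np.cos(y),-np.sin(y)],[np.sin(y),np.cos(y)]])
for x,n in((-.1,"A"),):
    q=np.r_[[.581,.124]+C@[x,0],.16];print(q,jog(q,y+np.pi/2),jog(q,y))
E
```

```text
((22.5, 22.000001907348633), (4.327131271362305, 26.9193115234375), 59.931419372558594)
((21.0, 19.0), (10.0, 14.0), 90.0)
[0.54301743 0.10084713 0.07661163] [array([ 0.03772971, -0.68377407]), array([0.62239145, 0.11342731])]
[0.49510401 0.07279571 0.16      ] (array([ 1.634, -1.83 ,  0.208]), np.float64(-0.18024671984289875)) (array([ 1.634, -1.83 ,  0.208]), np.float64(1.319753319051438))
```

View pics/s1.png

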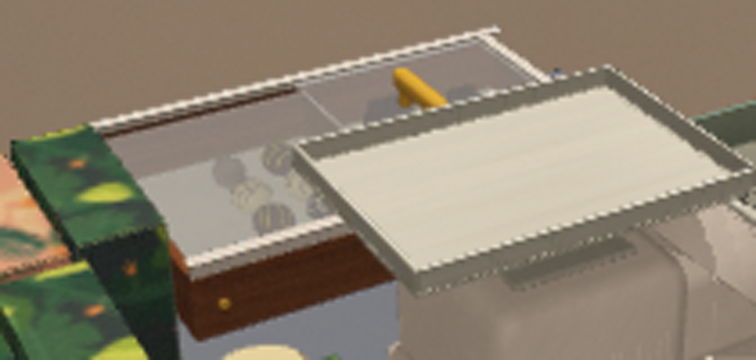

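The side crop shows the lid shut, the handle at about (420,88) in the crop and partly hidden by the pan, and an empty, unobstructed pan. The marker is at about 195 g (teeth at 160 and 231), so two large bars fit. I'll move to the front of the handle with the fingers shut.

Request:
jog_arm(moves=[0.07,-0.08,0,0,0,0,-1,0.18,-0.2,0,0,0,0,-1,0.3,-0.34,0,0,0,0,-1,0.42,-0.47,0,0,0,0,-1,0.54,-0.6,0,0,0,0,-1,0.66,-0.74,0,0,0,0,-1,0.76,-0.85,0,0,0,0,-1,0.82,-0.92,0,0,0,0,-1], newtons=20)

```text
time: 1.3
position: [0.3599, -0.2651, 0.2228]
tool_rot: [3.092, 0.549, 0.0]
ft_force: [-0.3, -0.2, 0.2]
grip_width: 0.175
grip_force: 0.0
```

Request:
jog_arm(moves=[0.07,-0.08,0,0,0,-0.02,-1,0.18,-0.2,0,0,0,-0.05,-1,0.3,-0.34,0.02,0,0,-0.08,-1,0.42,-0.47,0.05,0,0,-0.11,-1,0.54,-0.6,0.09,0,0,-0.14,-1,0.66,-0.74,0.13,0,0,-0.16,-1,0.76,-0.85,0.17,0,0,-0.18,-1,0.81,-0.91,0.19,0,0,-0.18,-1])

```text
time: 2.3
position: [0.4942, 0.0751, 0.1652]
tool_rot: [-3.026, -0.839, -0.0]
ft_force: [0.4, -1.0, -0.3]
grip_width: 0.007
grip_force: 0.0
```

```bash
cat >> h.py <<'E'
y0=np.radians(30.8);C=np.array([[np.cos(y0),-np.sin(y0)],[np.sin(y0),np.cos(y0)]]);c0=np.array([.581,.124])
def cs(x,y,z): return np.r_[c0+C@[x,y],z]
def incase():
    s=ctrl.get_state();print(round(s["time"],2),"tcp case",(C.T@(s["position"][:2]-c0)).round(4),s["position"].round(4),"F",s["ft_force"].round(1),"w",round(s["grip_width"],3),s["grip_force"],"q",s["joint_positions"].round(2))
E
python3 - <<'E'
from h import *
incase();print(jog(cs(-.1,0,.067),y0+np.pi/2))
E
```

```text
2.3 tcp case [-0.0996  0.0024] [0.4942 0.0751 0.1652] F [ 0.4 -1.  -0.3] w 0.007 0.0 q [ 0.57  0.09 -0.8   1.87  0.07  1.21 -1.28]
(array([-0.001,  0.008,  0.327]), np.float64(0.0031141733113602362))
```

Request:
jog_arm(moves=[0,0,0.15,0,0,0,-1,0,0,0.3,0,0,0,-1,0,0,0.327,0,0,0,-1,0.06,0,0.327,0,0,0,-1,0.12,0,0.327,0,0,0,-1,0.2,0,0.327,0,0,0,-1,0.3,0,0.327,0,0,0,-1,0.4,0,0.327,0,0,0,-1])

```text
time: 3.3
position: [0.5984, 0.1332, 0.069]
tool_rot: [3.028, 0.832, 0.0]
ft_force: [-2.5, -0.9, 2.0]
grip_width: 0.006
grip_force: 0.8
```

Request:
jog_arm(moves=[0.06,0,0,0,0,0,-1,0.12,0,0,0,0,0,-1,0.17,0,0,0,0,0,-1,0.2,0,0,0,0,0,-1,0.22,0,0,0,0,0,-1,0.23,0,0,0,0,0,-1,0.23,0,0,0,0,0,-1,0.23,0,0,0,0,0,-1])

```text
time: 4.3
position: [0.6563, 0.1689, 0.0674]
tool_rot: [-3.029, -0.834, -0.0]
ft_force: [0.4, -0.3, -1.3]
grip_width: 0.009
grip_force: 0.0
```

```bash
python3 - <<'E'
from h import *
incase();d=img("top")
cv2.imwrite("pics/t2.png",cv2.resize(d["b"][65:235,215:375],None,fx=3.5,fy=3.5,interpolation=cv2.INTER_CUBIC))
E
```

```text
4.3 tcp case [0.0877 0.    ] [0.6563 0.1689 0.0674] F [ 0.4 -0.3 -1.3] w 0.009 0.0 q [ 0.22  0.59 -0.71  1.53  0.4   1.17 -1.59]
```

View pics/t2.png

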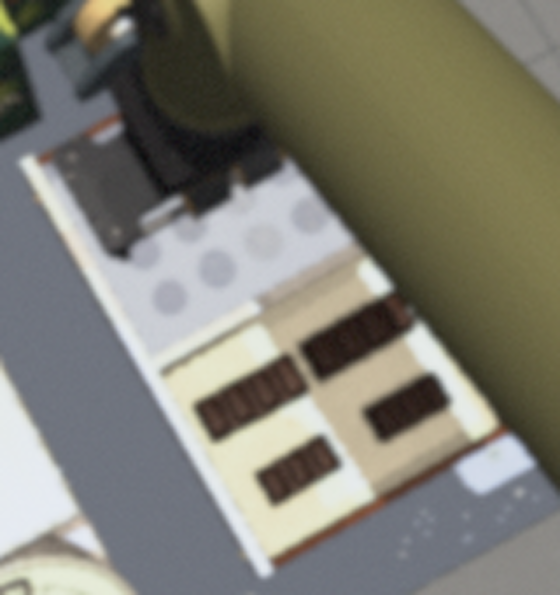

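The lid is open, with its edge at the divider. The large bars are at about (252,397) and (357,336) in the crop, and the small ones at (300,470) and (407,407).

Request:
jog_arm(moves=[-0.03,0,0,0,0,0,-1,-0.04,0,-0.15,0,0,0.1,-0.5,-0.06,0,-0.3,0,0,0.25,0.15,-0.12,0,-0.32,0,0,0.4,0.15,-0.2,0,-0.32,0,0,0.55,0.15,-0.3,0,-0.32,0,0,0.7,0.15,-0.4,0,-0.32,0,0,0.85,0.15,-0.47,0,-0.32,0,0,1.0,0.15])

```text
time: 5.35
position: [0.5336, 0.0956, 0.1633]
tool_rot: [3.037, -0.801, -0.0]
ft_force: [-0.8, -0.1, 0.6]
grip_width: 0.562
grip_force: 0.0
```

```bash
python3 - <<'E'
from h import *
incase()
b=cv2.imread("pics/t2.png");d=img("top")
m=cv2.inRange(b,(0,0,0),(75,75,95));m[:285]=0
for k in cv2.findContours(cv2.morphologyEx(m,cv2.MORPH_OPEN,np.ones((7,7))),0,2)[0]:
    r=cv2.minAreaRect(k)
    if 1500<cv2.contourArea(k)<9000:
        q=[onz(d,(p+.5)/3.5-.5+[215,65],.032)[:2] for p in cv2.boxPoints(r)]
        w=np.mean(q,0);e=[q[1]-q[0],q[2]-q[1]];e.sort(key=np.linalg.norm);print("bar",np.round(r[0]),w.round(4),(C.T@(w-c0)).round(4),[np.linalg.norm(v).round(4) for v in e],"yaw of width",np.degrees(np.arctan2(e[0][1],e[0][0])).round(1))
        print(jog(np.r_[w,.1],y0))
E
```

```text
5.35 tcp case [-0.0553 -0.0001] [0.5336 0.0956 0.1633] F [-0.8 -0.1  0.6] w 0.562 0.0 q [ 0.33  0.18 -0.61  1.78  0.11  1.22 -2.4 ]
bar [298. 470.] [0.4567 0.1036] [-0.1172  0.0461] [np.float64(0.0229), np.float64(0.0525)] yaw of width -148.1
(array([-0.233,  0.096,  0.211]), np.float64(0.48858870801768406))
bar [406. 407.] [0.5025 0.027 ] [-0.1171 -0.0431] [np.float64(0.026), np.float64(0.0555)] yaw of width -151.7
(array([0.027, 0.242, 0.212]), np.float64(0.48858870801768406))
bar [251. 397.] [0.5083 0.137 ] [-0.0558  0.0484] [np.float64(0.028), np.float64(0.0754)] yaw of width -151.3
(array([-0.139, -0.086,  0.21 ]), np.float64(0.48858870801768406))
```

Request:
jog_arm(moves=[0,0,0,0,0,-0.12,0.15,0,0,0,0,0,-0.26,0.15,0,0,0,0,0,-0.4,0.15,0,0,0,0,0,-0.54,0.15,0,0,0,0,0,-0.68,0.15,0,0,0,0,0,-0.82,0.15,0,0,0,0,0,-0.96,0.15,0,0,0,0,0,-1,0.15])

```text
time: 6.4
position: [0.5351, 0.0968, 0.1633]
tool_rot: [3.027, 0.84, -0.0]
ft_force: [-0.4, 0.2, -0.2]
grip_width: 0.573
grip_force: 0.0
```

Request:
jog_arm(moves=[0,0,0,0,0,-0.12,0.15,0,0,0,0,0,-0.26,0.15,0,0,0,0,0,-0.4,0.15,0,0,0,0,0,-0.54,0.15,0,0,0,0,0,-0.68,0.15,0,0,0,0,0,-0.82,0.15,0,0,0,0,0,-0.96,0.15,0,0,0,0,0,-1,0.15])

```text
time: 7.4
position: [0.5351, 0.0968, 0.1633]
tool_rot: [2.201, 2.241, -0.0]
ft_force: [-0.4, -0.4, 0.9]
grip_width: 0.576
grip_force: 0.0
```

```bash
python3 - <<'E'
from h import *
incase();print(jog([.5083,.137,.1],np.radians(29)),jog(cs(-.056,-.041,.1),np.radians(29)))
E
```

```text
7.4 tcp case [-0.0534  0.0001] [0.5351 0.0968 0.1633] F [-0.4 -0.4  0.9] w 0.576 0.0 q [ 0.52  0.22 -0.84  1.77  0.17  1.23 -0.34]
(array([ 0.136, -0.087,  0.211]), np.float64(-0.46625519443136726)) (array([-0.123,  0.06 ,  0.211]), np.float64(-0.46625519443136726))
```

Request:
jog_arm(moves=[0.03,-0.02,0,0,0,-0.1,0.15,0.07,-0.045,0,0,0,-0.22,0.15,0.11,-0.07,0,0,0,-0.34,0.15,0.136,-0.087,0,0,0,-0.44,0.15,0.136,-0.087,0.08,0,0,-0.47,0.15,0.136,-0.087,0.2,0,0,-0.47,0.15,0.136,-0.087,0.3,0,0,-0.47,0.15,0.136,-0.087,0.3,0,0,-0.47,0.15])

```text
time: 8.4
position: [0.5066, 0.1367, 0.0715]
tool_rot: [-1.591, -2.705, 0.004]
ft_force: [0.2, -0.3, -0.3]
grip_width: 0.576
grip_force: 0.0
```

```bash
python3 - <<'E'
from h import *
incase();print(jog([.5083,.137,.009],np.radians(29)))
d=img("top")
cv2.imwrite("pics/t3.png",cv2.resize(d["b"][105:235,215:375],None,fx=4,fy=4,interpolation=cv2.INTER_CUBIC))
E
```

```text
8.4 tcp case [-0.0574  0.049 ] [0.5066 0.1367 0.0715] F [ 0.2 -0.3 -0.3] w 0.576 0.0 q [ 0.48  0.31 -0.9   1.91  0.28  1.06 -0.02]
(array([-0.002,  0.006,  0.208]), np.float64(0.0014032636975074898))
```

View pics/t3.png

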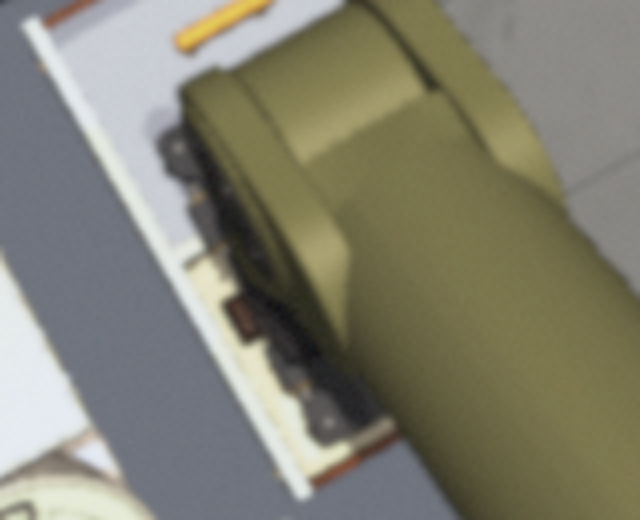

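The open gripper straddles the left large bar, whose end shows at (243,315) in the crop. I'll descend and grip.

Request:
jog_arm(moves=[0,0.005,0.08,0,0,0,0.15,0,0.005,0.15,0,0,0,0.15,0,0.005,0.19,0,0,0,0.15,0,0.005,0.208,0,0,0,0.15,0,0.005,0.208,0,0,0,0.15,0,0.005,0.208,0,0,0,-1,0,0.005,0.208,0,0,0,-1,0,0.005,0.208,0,0,0,-1], newtons=15)

```text
time: 9.45
position: [0.5103, 0.138, 0.0115]
tool_rot: [1.595, 2.706, 0.0]
ft_force: [-0.1, -1.2, 1.9]
grip_width: 0.39
grip_force: 15.0
```

Request:
jog_arm(moves=[0,0,0,0,0,0,-1,0,0,0,0,0,0,-1,0,0,-0.03,0,0,0,-1,0,0,-0.1,0,0,0,-1,0,0,-0.25,0,0,0,-1,0,0,-0.45,0,0,0,-1,0,0,-0.6,0,0,0,-1,0,0,-0.68,0,0,0,-1])

```text
time: 10.45
position: [0.5108, 0.1388, 0.2191]
tool_rot: [1.592, 2.704, 0.004]
ft_force: [0.1, -0.2, -2.4]
grip_width: 0.387
grip_force: 15.0
```

```bash
python3 - <<'E'
from h import *
incase();pc=np.array([.471,.359]);a=np.radians(29);u=np.array([np.cos(a),np.sin(a)])
for s in(.042,-.042): print(s,pc+s*u,jog(np.r_[pc+s*u,.15],a))
E
```

```text
10.45 tcp case [-0.0527  0.0487] [0.5108 0.1388 0.2191] F [ 0.1 -0.2 -2.4] w 0.387 15.000179222552106 q [ 0.57  0.14 -0.96  1.73  0.12  1.32  0.1 ]
0.042 [0.50773403 0.379362  ] (array([0.707, 0.379, 0.23 ]), np.float64(0.0004547154269573619))
-0.042 [0.43426597 0.338638  ] (array([0.707, 0.099, 0.229]), np.float64(0.0004547154269573619))
```

Request:
jog_arm(moves=[0.05,0.025,0,0,0,0,-1,0.15,0.08,0,0,0,0,-1,0.27,0.14,0,0,0,0,-1,0.39,0.2,0,0,0,0,-1,0.51,0.26,0,0,0,0,-1,0.62,0.315,0,0,0,0,-1,0.69,0.35,0,0,0,0,-1,0.707,0.359,0,0,0,0,-1])

```text
time: 11.45
position: [0.5002, 0.3776, 0.2161]
tool_rot: [-1.59, -2.709, -0.002]
ft_force: [0.2, -0.9, -0.2]
grip_width: 0.392
grip_force: 15.0
```

```bash
python3 - <<'E'
from h import *
incase();pc=np.array([.471,.359]);a=np.radians(29);u=np.array([np.cos(a),np.sin(a)])
print(jog(np.r_[pc+.036*u,.155],a))
for n in("top","side"):
    d=img(n)
    b=d["b"][100:300,100:300] if n=="top" else d["b"][130:290,110:310]
    cv2.imwrite(f"pics/{n}4.png",b)
a,b=[cv2.imread(f"pics/{n}4.png") for n in("top","side")]
cv2.imwrite("pics/c4.png",np.hstack([cv2.resize(a,(400,400)),cv2.resize(b,(400,400))]))
E
```

```text
11.45 tcp case [0.0604 0.2592] [0.5002 0.3776 0.2161] F [ 0.2 -0.9 -0.2] w 0.392 14.999817613279447 q [ 0.06  0.44 -0.99  1.5   0.36  1.4  -0.44]
(array([-0.007,  0.005,  0.204]), np.float64(0.0028488476885557435))
```

View pics/c4.png

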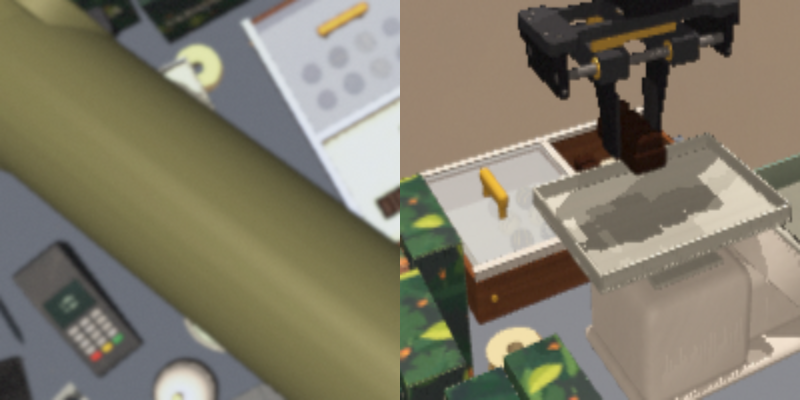

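The side half shows the bar held at (635,150) above the pan, with nothing close to it. In the top half the arm hides the pan.

Request:
jog_arm(moves=[0,0,0.06,0,0,0,-1,0,0,0.12,0,0,0,-1,0,0,0.15,0,0,0,-1,0,0,0.17,0,0,0,-1,0,0,0.185,0,0,0,-1,0,0,0.195,0,0,0,-1,0,0,0.204,0,0,0,-1,0,0,0.204,0,0,0,-1])

```text
time: 12.55
position: [0.5014, 0.3758, 0.1539]
tool_rot: [1.595, 2.707, 0.0]
ft_force: [-0.7, 0.4, -0.0]
grip_width: 0.39
grip_force: 15.0
```

```bash
python3 - <<'E'
from h import *
incase()
d=img("side");cv2.imwrite("pics/s5.png",cv2.resize(d["b"][130:290,110:310],None,fx=3,fy=3))
E
```

```text
12.55 tcp case [0.0605 0.257 ] [0.5014 0.3758 0.1539] F [-0.7  0.4 -0. ] w 0.39 14.999998407438397 q [ 0.05  0.48 -0.96  1.58  0.4   1.3  -0.47]
```

View pics/s5.png

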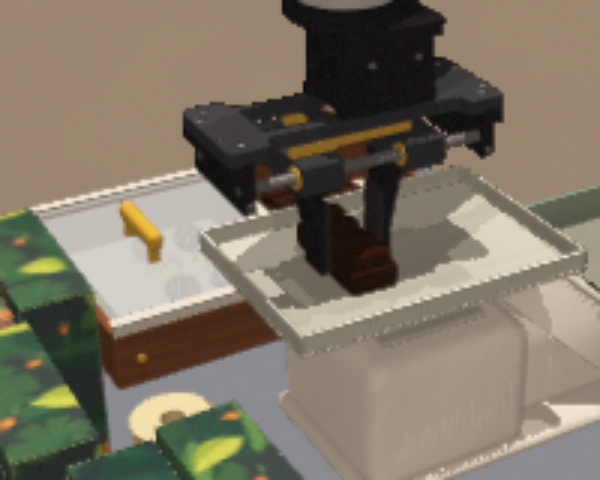

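The bar sits in the pan at about contact height, with its near end at (365,280) in the crop. I'll lower it a few more millimetres, release and rise.

Request:
jog_arm(moves=[0,0,0.008,0,0,0,-1,0,0,0.013,0,0,0,-1,0,0,0.013,0,0,0,-0.1,0,0,0.013,0,0,0,0.15,0,0,0.013,0,0,0,0.2,0,0,-0.04,0,0,0,0.2,0,0,-0.15,0,0,0,0.2,0,0,-0.22,0,0,0,0.2])

```text
time: 13.6
position: [0.5017, 0.3764, 0.2225]
tool_rot: [1.594, 2.706, 0.004]
ft_force: [0.3, 0.3, -0.6]
grip_width: 0.598
grip_force: 0.0
```

```bash
python3 - <<'E'
from h import *
incase();print(jog(cs(-.055,-.041,.2),np.radians(29)))
E
```

```text
13.6 tcp case [0.0612 0.2574] [0.5017 0.3764 0.2225] F [ 0.3  0.3 -0.6] w 0.598 0.0 q [ 0.06  0.43 -0.99  1.49  0.36  1.41 -0.43]
(array([-1.006, -0.356,  0.074]), np.float64(-9.837670013146629e-05))
```

Request:
jog_arm(moves=[-0.06,-0.02,0,0,0,0,0.15,-0.18,-0.06,0,0,0,0,0.15,-0.34,-0.12,0,0,0,0,0.15,-0.5,-0.18,0,0,0,0,0.15,-0.66,-0.23,0,0,0,0,0.15,-0.82,-0.29,0,0,0,0,0.15,-0.94,-0.33,0.04,0,0,0,0.15,-1,-0.354,0.08,0,0,0,0.15])

```text
time: 14.6
position: [0.5545, 0.0592, 0.1959]
tool_rot: [1.599, 2.703, -0.0]
ft_force: [-0.0, -0.1, -0.1]
grip_width: 0.571
grip_force: 0.0
```

```bash
python3 - <<'E'
from h import *
import time
incase();print(jog(cs(-.054,-.041,.009),np.radians(29)))
d=img("side");cv2.imwrite("pics/s6.png",d["b"])
d=img("top");b=d["b"]
cv2.imwrite("pics/c6.png",np.hstack([cv2.resize(b[105:290,130:280],(400,493)),cv2.resize(cv2.imread("pics/s6.png")[110:290,110:256],(400,493))]))
E
```

```text
14.6 tcp case [-0.056  -0.0421] [0.5545 0.0592 0.1959] F [-0.  -0.1 -0.1] w 0.571 0.0 q [ 0.66  0.25 -0.94  1.7   0.21  1.3   0.19]
(array([0.005, 0.006, 0.623]), np.float64(-0.003446265044011485))
```

View pics/c6.png

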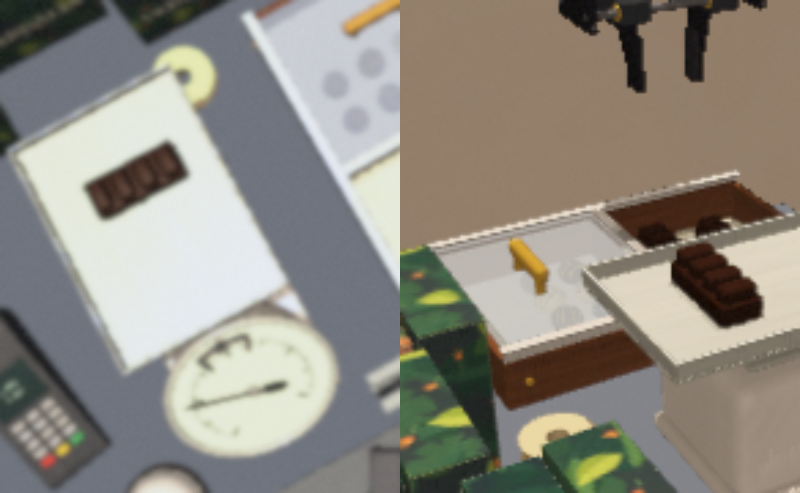

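The first large bar lies in the pan at (137,180) in the crop, and the pointer reads just under 100 g. The marker teeth are still up-left, and the gripper is above the second large bar.

Request:
jog_arm(moves=[0.005,0.006,0.12,0,0,0,0.15,0.005,0.006,0.28,0,0,0,0.15,0.005,0.006,0.42,0,0,0,0.15,0.005,0.006,0.52,0,0,0,0.15,0.005,0.006,0.58,0,0,0,0.15,0.005,0.006,0.61,0,0,0,0.15,0.005,0.006,0.623,0,0,0,0.15,0.005,0.006,0.623,0,0,0,0.15])

```text
time: 15.7
position: [0.5553, 0.0641, 0.0096]
tool_rot: [1.594, 2.706, 0.001]
ft_force: [-0.0, -0.5, 0.1]
grip_width: 0.573
grip_force: 0.0
```

Request:
jog_arm(moves=[0,0,0,0,0,0,-1,0,0,0,0,0,0,-1,0,0,0,0,0,0,-1,0,0,-0.05,0,0,0,-1,0,0,-0.2,0,0,0,-1,0,0,-0.4,0,0,0,-1,0,0,-0.6,0,0,0,-1,0,0,-0.7,0,0,0,-1])

```text
time: 16.7
position: [0.5559, 0.0649, 0.2234]
tool_rot: [1.592, 2.703, 0.004]
ft_force: [-0.4, 0.2, -1.8]
grip_width: 0.392
grip_force: 14.9
```

```bash
python3 - <<'E'
from h import *
incase();pc=np.array([.471,.359]);a=np.radians(29);u=np.array([np.cos(a),np.sin(a)])
print(jog(np.r_[pc-.046*u,.155],a))
E
```

```text
16.7 tcp case [-0.0519 -0.0379] [0.5559 0.0649 0.2234] F [-0.4  0.2 -1.8] w 0.392 14.877607435919344 q [ 0.67  0.23 -0.96  1.66  0.2   1.35  0.19]
(array([0.995, 0.074, 0.226]), np.float64(0.0003671538245956959))
```

Request:
jog_arm(moves=[0.06,0.005,0,0,0,0,-1,0.18,0.013,0,0,0,0,-1,0.33,0.025,0,0,0,0,-1,0.49,0.037,0,0,0,0,-1,0.65,0.049,0,0,0,0,-1,0.81,0.06,0,0,0,0,-1,0.94,0.07,0,0,0,0,-1,0.995,0.074,0,0,0,0,-1])

```text
time: 17.7
position: [0.4254, 0.3389, 0.2178]
tool_rot: [-1.585, -2.71, 0.002]
ft_force: [0.0, -0.4, -0.5]
grip_width: 0.389
grip_force: 14.9
```

```bash
python3 - <<'E'
from h import *
incase();pc=np.array([.471,.359]);a=np.radians(29);u=np.array([np.cos(a),np.sin(a)])
print(jog(np.r_[pc-.046*u,.15],a))
E
```

```text
17.7 tcp case [-0.0236  0.2642] [0.4254 0.3389 0.2178] F [ 0.  -0.4 -0.5] w 0.389 14.877321738749743 q [ 0.26  0.24 -1.11  1.69  0.22  1.35 -0.38]
(array([-0.015,  0.013,  0.226]), np.float64(0.005565911972958766))
```

Request:
jog_arm(moves=[0,0,0.06,0,0,0,-1,0,0,0.12,0,0,0,-1,0,0,0.16,0,0,0,-1,0,0,0.185,0,0,0,-1,0,0,0.205,0,0,0,-1,0,0,0.22,0,0,0,-1,0,0,0.23,0,0,0,-1,0,0,0.23,0,0,0,-1])

```text
time: 18.7
position: [0.4295, 0.3359, 0.1499]
tool_rot: [1.595, 2.707, -0.0]
ft_force: [0.2, -0.3, -1.0]
grip_width: 0.39
grip_force: 14.9
```

```bash
python3 - <<'E'
from h import *
incase();pc=np.array([.471,.359]);a=np.radians(29);u=np.array([np.cos(a),np.sin(a)]);p=ctrl.get_state()["position"][:2]-pc
print("in pan",p@u,p@[-u[1],u[0]])
E
```

```text
18.7 tcp case [-0.0217  0.2596] [0.4295 0.3359 0.1499] F [ 0.2 -0.3 -1. ] w 0.39 14.876960800029337 q [ 0.22  0.31 -1.08  1.78  0.29  1.23 -0.43]
in pan -0.047553401017718495 -0.00010466223107188599
```

Request:
jog_arm(moves=[0,0,0.008,0,0,0,-1,0,0,0.013,0,0,0,-1,0,0,0.013,0,0,0,-0.1,0,0,0.013,0,0,0,0.15,0,0,0.013,0,0,0,0.15,0,0,-0.04,0,0,0,0.15,0,0,-0.15,0,0,0,0.15,0,0,-0.25,0,0,0,0.3])

```text
time: 19.7
position: [0.4295, 0.3362, 0.227]
tool_rot: [1.594, 2.707, 0.002]
ft_force: [-0.0, 0.4, 0.4]
grip_width: 0.616
grip_force: 0.0
```

Request:
jog_arm(moves=[-0.04,0.02,0,0,0,0,1,-0.12,0.07,0,0,0,0,1,-0.24,0.13,0,0,0,0,1,-0.38,0.18,0,0,0,0,1,-0.52,0.22,0,0,0,0,1,-0.65,0.26,0,0,0,0,1,-0.72,0.28,0,0,0,0,1,-0.75,0.29,0,0,0,0,1])

```text
time: 20.7
position: [0.6153, 0.1794, 0.2236]
tool_rot: [-1.597, -2.703, 0.002]
ft_force: [-0.3, 0.5, 0.2]
grip_width: 0.999
grip_force: 0.0
```

```bash
cat > look.py <<'E'
from h import *
incase()
d=img("top");b=d["b"];hsv=cv2.cvtColor(b,cv2.COLOR_BGR2HSV)
m=cv2.inRange(hsv[85:190,225:345],(8,140,110),(30,255,255))
cc=cv2.findContours(m,0,2)[0]
for c in sorted(cc,key=cv2.contourArea)[-2:]:
    r=cv2.minAreaRect(c);p=onz(d,np.array(r[0])+[225,85],.079)[:2];print("handle",r,(C.T@(p-c0)).round(4))
# dial pointer in the crop coordinates of the first dial picture
z=cv2.resize(b[205:290,180:270],None,fx=7,fy=7,interpolation=cv2.INTER_CUBIC)
X=np.array([[-52.2,121.4],[-135,-16.7]]);o=np.array([312,321.])
g=cv2.cvtColor(z,cv2.COLOR_BGR2GRAY).astype(float)
v=[]
for w in range(0,400,2):
    t=w*.01178;e=np.array([np.cos(t),np.sin(t)])
    v.append(np.mean([g[tuple(np.clip(np.round((o+(e*k)@X)[::-1]).astype(int),0,[594,629]))] for k in np.linspace(.3,.8,30)]))
i=np.argsort(v)[:5];print("pointer g",i*2,np.round(np.array(v)[i]),np.median(v))
m=cv2.inRange(b[125:245,130:245],(0,0,0),(75,75,95))
for c in cv2.findContours(m,0,2)[0]:
    if cv2.contourArea(c)>60: r=cv2.minAreaRect(c);p=onz(d,np.array(r[0])+[130,125],.165)[:2]-[.471,.359];a=np.radians(29);print("panblob",cv2.contourArea(c),p@[np.cos(a),np.sin(a)],p@[-np.sin(a),np.cos(a)])
E
python3 look.py; python3 -c "
from h import *
print(jog(cs(.082,0,.15),np.radians(29)),jog(cs(.082,0,.068),y0))"
```

```text
20.7 tcp case [0.0579 0.0301] [0.6153 0.1794 0.2236] F [-0.3  0.5  0.2] w 0.999 0.0 q [ 0.38  0.46 -0.97  1.45  0.38  1.43 -0.08]
pointer g [196 198 194 200 192] [163. 164. 169. 170. 178.] 231.03333333333333
panblob 120.5 -0.043443619175942236 0.13568478409047544
panblob 413.0 -0.05020266385585947 -0.006938276125712023
panblob 427.0 0.030210679843646362 -0.0037344991373048546
(array([-0.097,  0.083,  0.246]), np.float64(-0.002016442209709063)) (array([-0.097,  0.083,  0.52 ]), np.float64(-0.032016457698431124))
```

The pointer reads about 196 g, mid-window, and both bars are in the pan. Next I straddle the handle with open fingers and drag the lid shut.

Request:
jog_arm(moves=[-0.03,0.03,0,0,0,-0.01,1,-0.07,0.06,0,0,0,-0.03,1,-0.097,0.083,0.05,0,0,-0.03,1,-0.097,0.083,0.18,0,0,-0.03,1,-0.097,0.083,0.33,0,0,-0.03,1,-0.097,0.083,0.45,0,0,-0.03,1,-0.097,0.083,0.5,0,0,-0.03,1,-0.097,0.083,0.52,0,0,-0.03,1])

```text
time: 21.75
position: [0.6503, 0.1679, 0.0681]
tool_rot: [-1.551, -2.731, 0.001]
ft_force: [-0.1, 0.1, 0.7]
grip_width: 1.002
grip_force: 0.0
```

```bash
python3 -c "
from h import *
incase();print(jog(cs(-.08,0,.068),y0))"
```

```text
21.75 tcp case [0.082  0.0022] [0.6503 0.1679 0.0681] F [-0.1  0.1  0.7] w 1.002 0.0 q [ 0.33  0.64 -0.88  1.54  0.52  1.21 -0.09]
(array([-0.007, -0.54 ,  0.001]), np.float64(-1.3822249781110679e-05))
```

Request:
jog_arm(moves=[0,-0.03,0,0,0,0,1,0,-0.1,0,0,0,0,1,0,-0.19,0,0,0,0,1,0,-0.28,0,0,0,0,1,0,-0.37,0,0,0,0,1,0,-0.45,0,0,0,0,1,0,-0.5,0,0,0,0,1,0,-0.52,0,0,0,0,1])

```text
time: 22.75
position: [0.5167, 0.0876, 0.0699]
tool_rot: [1.551, 2.729, 0.0]
ft_force: [0.7, 0.5, 1.9]
grip_width: 1.001
grip_force: 0.6
```

Request:
jog_arm(moves=[0,-0.005,0,0,0,0,1,0,-0.01,0,0,0,0,1,0,-0.015,0,0,0,0,1,0,-0.02,0,0,0,0,1,0,-0.025,0,0,0,0,1,0,-0.03,0,0,0,0,1,0,-0.035,0,0,0,0,1,0,-0.04,0,0,0,0,1])

```text
time: 23.75
position: [0.5059, 0.0818, 0.0689]
tool_rot: [-1.552, -2.731, 0.0]
ft_force: [0.8, 0.4, 0.1]
grip_width: 0.999
grip_force: 0.5
```

```bash
python3 look.py
```

```text
23.75 tcp case [-0.0861  0.0022] [0.5059 0.0818 0.0689] F [0.8 0.4 0.1] w 0.999 0.5159172043204308 q [ 0.7   0.32 -1.03  1.94  0.32  1.06  0.08]
handle ((68.0, 84.5), (1.0, 0.0), -90.0) [-0.0503  0.0295]
pointer g [196 198 194 200 192] [164. 164. 169. 170. 179.] 230.96666666666667
panblob 123.5 -0.043465317517286675 0.13581299906106484
panblob 412.0 -0.050172011365889516 -0.0072349473185647755
panblob 428.0 0.030209198333398496 -0.0034962159044160134
```

Request:
jog_arm(moves=[0,-0.005,0,0,0,0,1,0,-0.01,0,0,0,0,1,0,-0.015,0,0,0,0,1,0,-0.02,0,0,0,0,1,0,-0.025,0,0,0,0,1,0,-0.03,0,0,0,0,1,0,-0.03,0,0,0,0,1,0,-0.03,0,0,0,0,1])

```text
time: 24.8
position: [0.5011, 0.0788, 0.0695]
tool_rot: [1.55, 2.729, 0.01]
ft_force: [9.1, 5.4, -7.3]
grip_width: 1.0
grip_force: 5.1
```

```bash
python3 -c "
from h import *
incase()"
```

```text
24.8 tcp case [-0.0917  0.0021] [0.5011 0.0788 0.0695] F [ 9.1  5.4 -7.3] w 1.0 5.072713494300842 q [ 0.72  0.3  -1.04  1.95  0.3   1.04  0.09]
```

The force rose to about 10 N at the stop, so the lid is shut. I'll back off and rise.

Request:
jog_arm(moves=[0,0.02,0,0,0,0,1,0,0.06,0,0,0,0,1,0,0.06,0,0,0,0,1,0,0.06,-0.1,0,0,0,1,0,0.06,-0.25,0,0,0,1,0,0.06,-0.4,0,0,0,1,0,0.06,-0.5,0,0,0,1,0,0.06,-0.52,0,0,0,1])

```text
time: 25.8
position: [0.5148, 0.0866, 0.2267]
tool_rot: [1.551, 2.729, 0.001]
ft_force: [-0.2, 0.2, -0.3]
grip_width: 1.003
grip_force: 0.0
```

Request:
jog_arm(moves=[-0.05,0,0,0,0,0,1,-0.15,0,0,0,0,0,1,-0.27,0,0,0,0,0,1,-0.39,0,0,0,0,0,1,-0.51,0,0,0,0,0,1,-0.62,0,0,0,0,0,1,-0.68,0,0,0,0,0,1,-0.7,0,0,0,0,0,1])

```text
time: 26.8
position: [0.6214, -0.0958, 0.2233]
tool_rot: [-1.554, -2.728, 0.0]
ft_force: [0.0, 0.9, -0.2]
grip_width: 1.001
grip_force: 0.0
```

```bash
python3 look.py
```

```text
26.8 tcp case [-0.0779 -0.2095] [ 0.6214 -0.0958  0.2233] F [ 0.   0.9 -0.2] w 1.001 0.0 q [ 0.83  0.43 -0.96  1.48  0.35  1.42  0.4 ]
handle ((79.40769958496094, 80.33846282958984), (3.4729721546173096, 26.419395446777344), 60.2551155090332) [-0.0553  0.0011]
pointer g [196 198 194 200 192] [160. 161. 165. 167. 174.] 228.3
panblob 126.5 -0.04342702875739202 0.13577804500923757
panblob 422.0 -0.050160407500238674 -0.007161718815474879
panblob 432.0 0.030166479354907592 -0.0035042938072898347
```

```bash
python3 -c "
from bench import ctrl
print(ctrl.close_job())"
```

```text
the job is handed in; nothing more can be done
None
```

I put the two large bars in the pan; the dial reads about 196 g against a marker at about 195 g. The lid is shut, the small bars stayed in the case, and the job is handed in at about 27 s; no verdict came back.

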